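# Trip-test and reset the workshop's earth-leakage breaker, then shut and secure its cover

### The job

Test the big earth-leakage breaker in the power box before the machines are plugged in: with the clear cover standing open, press its red test button so that the black lever drops, then lift the lever all the way back up until it stays up by itself. Then shut the clear cover fully and turn the red turnbutton square across the cover's orange tab. Leave the two small breakers switched on and do not disturb the tools and wood lying on the bench.

Things in the scene. Friction and masses are not known exactly. Their poses are not given: they have to be found in the camera images.
- power_box: Cream portable power box, 240 deep x 260 wide x 185 mm high, fixed to the bench in a random place and yaw. Origin: on the bench under its middle; its front looks to -x of its frame. The cover stands open above the sloping front, so a gripper pointing straight down would strike it: reach the breaker roughly along -z of face.
- face: Frame of the box's sloping front; 'face x, y, z' elsewhere mean this frame. Origin: middle of the cover's hinge line, upper end of the slope, 179 mm above the bench. x up the slope (away from the robot), y left, z straight out of the slope, 30 degrees from vertical, leaning to the robot. Slope: x = 0 to -222 mm. Breaker fronts stand at z = 14, the 60 x 30 mm collar round the main lever at z = 18.
- button_top (a point): Centre of the top of the red round test button (14 mm diameter, standing 10 mm above the breaker's front) on the dark breaker, at face (-80, 76, 24) mm when released. It is 34 mm to the left of the main lever. Pressed along -z of the face.
- test_button (a joint): Travel of the test button in m: 0 released, 0.006 fully down. Spring return, 1.4 N to start and 4.5 N fully down; the lever is let go at about 2 mm.
- lever_tip (a point): Centre of the free end of the black main lever with a white band: 22 mm wide (y), 12 mm thick, swinging in the face's x-z plane about a hidden pivot at face (-76, 42, -8) mm with radius 56 mm. Up it is near face (-58, 42, 45) mm, dropped near (-94, 42, 45) mm.
- main_lever (a joint): Main lever's angle in rad: 0 dropped (leaning 19 degrees down the slope), 0.75 upper stop (24 degrees up the slope). It starts caught at about 0.65; let go, a spring throws it to 0. To set it, push it up the slope from below to near the upper stop: past about 0.7 it catches and then rests at about 0.65, short of that it falls back. Up to 6 N; the button dips as it passes.
- branch_a (a joint): Small lever (12 wide, standing to face z = 39 mm) of the nearer white branch breaker, at face y = -28 mm: 0 on (up), 0.6 off. Stiff, stays where it is put. To be left on.
- branch_b (a joint): The same for the second white branch breaker, at face y = -60 mm.
- cover (a joint): Opening of the clear box-shaped cover in rad: 0 shut, 1.8 fully open, turning about the face's y axis at face (0, 0, 2) mm. Starts at 1.5 to 1.7. The stiff hinge keeps it wherever it is left; it takes about 2 to 4 N at the tab to swing. Shut, it fills face x -4 to -144, y -100 to 100, z 0 to 54 mm.
- tab (a point): Middle of the outer surface of the orange tab on the cover's free edge, 157 mm from the hinge: 26 long (away from the hinge), 60 wide, 8 mm thick. Its frame turns with the cover: x to the hinge, y left, z out of the outer surface. Shut, it is at face (-157, 0, 11) mm. The cover's end wall rises 43 mm above the tab at its root, 13 mm from this point.
- turnbutton (a joint): Angle of the red turnbutton in rad about the face's z axis: 0 lying along the cover's edge (clear of the tab), +1.57 or -1.57 square across, one half over the tab. Either direction will do; stops at 1.65 each way. Stiff (0.06 N m), stays where it is left.
- pivot (a point): Middle of the red turnbutton, on its pivot at face (-184, 0, 22) mm: a bar 72 long, 18 wide, 16 mm thick (z = 14 to 30 mm). At joint 0 its length lies along the face's y; this point turns with it. With the cover shut the tab's end is 14 mm up the slope from the pivot and the tab's top at z = 11 mm.
- chisel_a: Chisel with a pale handle, 230 long x 26 mm, lying left of the box, handle to -x of its frame; origin at the middle, on the bench. Leave it.
- chisel_b: Chisel with a red-brown handle, 230 x 30 mm, lying right of the box; origin at the middle, on the bench. Leave it.
- chisel_c: Chisel with a brown handle, 230 x 26 mm, near the robot; origin at the middle, on the bench. Leave it.
- hammer: Hammer, 320 x 95 x 30 mm, lying; origin at the middle, on the bench. Leave it.
- plane: Wooden block plane, 240 x 66 x 65 mm; origin under its middle. Leave it.
- offcut: Plywood offcut, 200 x 55 x 32 mm; origin under its middle. Leave it.
- marker: Black marker pen, 140 x 18 mm, lying; origin under its middle. Leave it.

How it is judged:
On the way, in this order (a step that is already met when the one before it is completed fails the run):
1. the test button is pressed in and the lever is dropping (value of joint test_button above 0.001 m and value of joint main_lever below 0.45 rad).
2. the lever is back up and caught, the test button released (value of joint main_lever above 0.57 rad and value of joint test_button below 0.0015 m), for 0.3 s.
3. the cover is shut (value of joint cover below 0.04 rad), for 0.2 s.
4. the turnbutton stands across the tab with the cover shut (value of joint cover below 0.04 rad and (value of joint turnbutton above 1.3 rad or value of joint turnbutton below -1.3 rad)), for 0.2 s.
At the end, for the whole second after the job is handed in: Main lever up and caught (above 0.57 rad) with the test button released (under 1.5 mm), cover shut (under 0.04 rad), turnbutton within 0.27 rad of square across the tab (beyond 1.3 rad either way), both branch breakers on (under 0.2 rad), all of it standing by itself (all of step 2 and all of step 4 and value of joint each of branch_a, branch_b below 0.2 rad); the robot touches nothing.
It fails at once if a branch breaker is switched off (value of joint any of branch_a, branch_b above 0.3 rad).
It fails at once if a tool or piece of wood on the bench is shifted by more than 30 mm (distance of any of chisel_a, chisel_b, chisel_c, hammer, plane, offcut, marker from where it was at the start of the episode above 0.03 m).
It also fails if it takes over 69 s, if anything falls off the work surface, if the arm or the gripper's body presses on something with over 40 N, if the wrist force passes 120 N, or if a joint passes its speed limit or range.

### The arm

A 7-joint arm with a two-finger parallel gripper is mounted at the origin on the work surface. World frame = base frame: x ahead of the robot, y to its left, z up, the work surface at z = 0. Lengths are in m, angles in rad, forces in N, time in s.
With the tool pointing down it reaches from about 0.4 to 0.925 m from the base axis. Payload 4.1 kg.
Tool frame: the origin (TCP) lies midway between the tips of the shut fingers; the grasp point (between the pads) lies 19 mm behind it (arm.grasp_offset is the distance from the TCP to the grasp point, in m); z points along the fingers, y is the line along which they close (so a half turn about z gives the same grasp; the last joint's range is limited). The gripper opens to 85 mm and grips with 20 to 120 N. Pads are 22 mm wide; open, the fingers measure 114 mm over their backs; the gripper's body (76 mm by 85 mm) begins 54 mm behind the grasp point. The pads swing forward as they close: fully open they stand 13 mm farther back than shut.
Start: joints at [1.028, 0.398, 0.045, 1.537, -0.019, 1.207, -0.051], TCP at [0.279, -0.587, 0.231] pointing down, gripper open.
Joint ranges: [-2.82, 2.82], [-0.49, 2.23], [-1.37, 1.46], [0, 2.46], [-1.36, 4.5], [0.23, 2], [-2.94, 2.94]. Speed limits (rad/s): [2.57, 2.57, 3.14, 3.14, 3.14, 3.14, 3.14].

### API

Orientations are given as a rotation vector (axis times angle).
In Python, from bench import arm gives the robot as it stands.
- The arm moves only by the tool play_rows, never from a script. Its argument "deltas" is a list of rows, each an object of numbers: "wx", "wy", "wz": the turn, a rotation vector about the tool's x, y, z normalised to -1 to 1, where 1 is pi rad; "tx", "ty", "tz": the shift along the tool's x, y, z normalised to -1 to 1, where 1 is 0.8 m; "jaw": the opening, from 0 (shut) to 1 (fully open). A call has 1 to 8 rows; each row is the pose to reach, as a shift and turn from the pose commanded when the call began, along the tool's axes at that moment, turning the shorter way round; what a row does not reach only later rows make up. A row lasts 1/10 s, in which the tool goes at most 50 mm and 8.59 degrees, less where a joint would pass 70% of its speed; a pose out of reach is approached as far as the arm can. A call with a number of a shift or a turn outside -1 to 1 is refused whole. A call with a gripper value outside its range is refused whole. The fingers move at their own pace and stop on an object; "grip_force" is the grip in N (left out, the last holds). Time passes only in rows, so rows that repeat a pose let the fingers close. It gives the time, the measured TCP pose, the force, the opening and the grip force at its end, in the units of the state.
- arm.get_obs(): the state, without advancing time (a new reading comes with each control period).
- arm.get_image(name): name is "side" or "top"; returns a dict with "pixels" (384x512x3 uint8, red, green, blue), "mtx" (3x3 intrinsics, pixels), "view" (4x4, takes a point from world to camera coordinates). Camera axes: x right, y up, looking along -z (the intrinsics and any distortion apply to the point x, -y, -z); pixel columns grow to the right and rows downward; lengths in m; the calibration is good to about 2 mm. A picture is of the moment at which its call begins. There is no depth.
- arm.job_done(): hands the job in; it is judged then, once.
Trained networks look in the newest picture that a camera, given by its name, has taken for a name from the list of things; names that differ only in an ending like _2 or _b are one class to them, and where a whole thing is asked for, a point or a joint stands for the part that bears it (a point fixed in the world has none). Each returns a list of dicts, best first, with "conf" (0 to 1); they miss things now and then, are a little off and sometimes report something else, mostly with a low value. They report only what shows in the picture. A call takes as long as a camera call.
- arm.regions_of(camera, target): "pixels" (384x512 bool, what is visible of it) and "rect" ([left, top, right, bottom] in pixels, round what is visible of it).
- arm.mark_of(camera, target): "position" ([column, row] in pixels: a listed point, or the origin of a listed thing).
The state is a dict: "t": time; "joints": joint angles; "joint_velocities": joint speeds; "joint_torque": joint torques, N m; "eef_pos": TCP position; "orientation": TCP orientation; "contact_force": force on the tool from outside, world axes, zero at the start; "ft_torque": the same for the moment, N m; "gripper_width": opening from 0.0 (shut) to 1.0 (fully open); "finger_force": force on a finger pad.
Only numpy, scipy, OpenCV 4.12 (cv2) and the standard library are available. Lean on these libraries where they do the work, as an engineer would, in place of code of your own. Each camera call takes 0.05 s, during which the arm holds its last target. There are 200 camera calls.

## Working session

There is one attempt and no reset: what is moved stays moved. The work goes in short steps, Python scripts to look and compute and a tool call to move; the robot and the scene stay as the last step left them, time stands still between calls to the robot, and variables do not carry over. Pictures are saved under pics/ and viewed, at most 10 in all, crops included, and the job is handed in when it is done.

Besides the shell and the picture viewer there is one more tool, called after "Emit:" as name([rows], argument=value, ...), one row to a line, values as JSON. play_rows: Moves the arm, as the interface text tells. Scaled input: -1 to 1 covers 0.8 m each way for a shift and pi rad each way for a turn. Its arguments: {"type":"object","properties":{"deltas":{"type":"array","items":{"type":"object","properties":{"wx":{"type":"number"},"wy":{"type":"number"},"wz":{"type":"number"},"tx":{"type":"number"},"ty":{"type":"number"},"tz":{"type":"number"},"jaw":{"type":"number"}}}},"grip_force":{"type":"number"}},"required":["deltas"]}

```bash
mkdir -p pics; ls; python3 - <<'E'
from bench import arm
import cv2,numpy as np
o=arm.get_obs();print({k:np.round(v,3) for k,v in o.items()})
for c in("side","top"):
    im=arm.get_image(c);cv2.imwrite(f"pics/{c}0.png",im["pixels"][:,:,::-1]);print(c,im["mtx"].tolist(),np.round(im["view"],4).tolist(),[k for k in im])
    for n in("power_box","face","button_top","lever_tip","tab","pivot","chisel_a","chisel_c","hammer","plane","offcut","marker"):
        print(n,[(np.round(m["position"],1).tolist(),round(m["conf"],2)) for m in arm.mark_of(c,n)[:3]])
E
```

```text
pics
{'t': np.float64(0.0), 'joints': array([ 1.028,  0.399,  0.045,  1.538, -0.019,  1.207, -0.051]), 'joint_velocities': array([ 0.   ,  0.001,  0.   , -0.   , -0.   , -0.001, -0.001]), 'joint_torque': array([-1.0000e-03, -4.7512e+01,  1.3650e+00, -2.5421e+01,  1.2000e-02,
        1.0000e-02, -0.0000e+00]), 'eef_pos': array([ 0.279, -0.586,  0.23 ]), 'orientation': array([-3.063e+00, -6.910e-01,  1.000e-03]), 'contact_force': array([-0.567, -0.145,  0.102]), 'ft_torque': array([-0.01 ,  0.042,  0.001]), 'finger_force': np.float64(0.0), 'gripper_width': np.float64(0.998)}
side [[425.99666573630645, 0.0, 249.92555865560422], [0.0, 425.99666573630645, 188.3218494707447], [0.0, 0.0, 1.0]] [[-0.9868, -0.1619, 0.003, 0.5112], [0.1086, -0.6478, 0.754, -0.1529], [-0.1202, 0.7444, 0.6569, -1.4943], [0.0, 0.0, 0.0, 1.0]] ['pixels', 'mtx', 'view']
power_box [([217.8, 213.3], 0.71), ([195.3, 175.5], 0.49)]
face [([195.0, 175.8], 0.85)]
button_top [([218.5, 212.4], 0.55)]
lever_tip [([217.6, 182.0], 0.48), ([296.2, 138.6], 0.4)]
tab [([215.6, 142.9], 0.74), ([215.7, 182.1], 0.71), ([211.3, 256.
[... 369 characters left out ...]
909758806385], [0.0, 0.0, 1.0]] [[0.0288, -0.9994, 0.0205, -0.0379], [0.9899, 0.0314, 0.1381, -0.5428], [-0.1387, 0.0163, 0.9902, -1.1835], [0.0, 0.0, 0.0, 1.0]] ['pixels', 'mtx', 'view']
power_box [([240.5, 166.7], 0.85), ([105.0, 230.7], 0.62)]
face [([239.9, 135.5], 0.57)]
button_top []
lever_tip [([229.4, 153.2], 0.56)]
tab [([188.3, 174.6], 0.6), ([244.4, 139.8], 0.57), ([240.4, 139.0], 0.36)]
pivot [([242.9, 192.6], 0.68)]
chisel_a [([291.1, 162.7], 0.77), ([329.9, 263.0], 0.67), ([103.8, 230.1], 0.61)]
chisel_c [([291.1, 162.7], 0.77), ([329.9, 263.0], 0.67), ([103.8, 230.1], 0.61)]
hammer [([383.7, 243.2], 0.92)]
plane []
offcut [([117.9, 163.4], 0.6)]
marker [([157.3, 259.3], 0.66)]
```

View pics/side0.png

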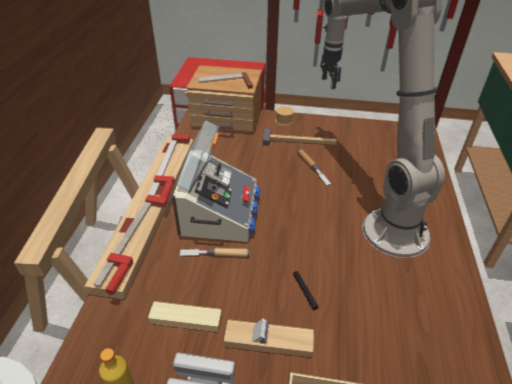

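View pics/top0.png

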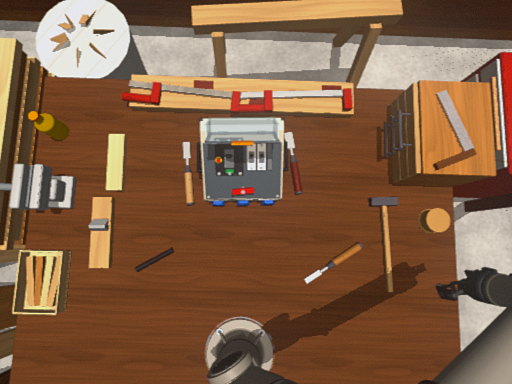

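```bash
python3 - <<'E'
import cv2,numpy as np
a=cv2.imread("pics/top0.png")[110:215,190:300];b=cv2.imread("pics/side0.png")[118:248,168:268]
cv2.imwrite("pics/topc.png",cv2.resize(a,None,fx=5.5,fy=5.5,interpolation=cv2.INTER_CUBIC))
cv2.imwrite("pics/sidec.png",cv2.resize(b,None,fx=4.6,fy=4.6,interpolation=cv2.INTER_CUBIC))
E
```

```text
(no output)
```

View pics/topc.png

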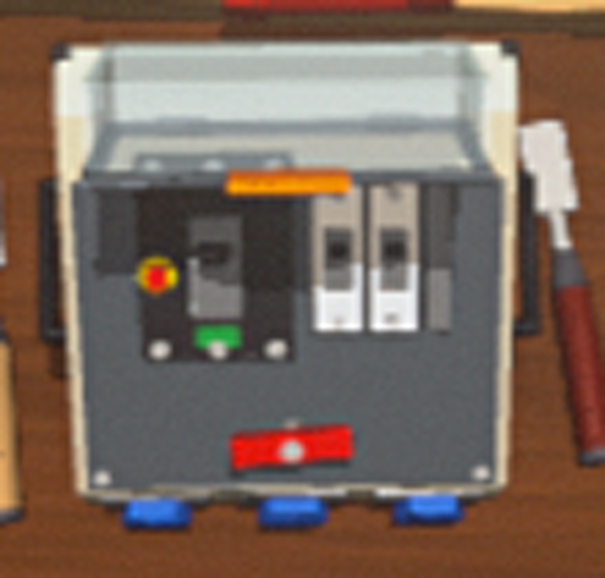

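View pics/sidec.png

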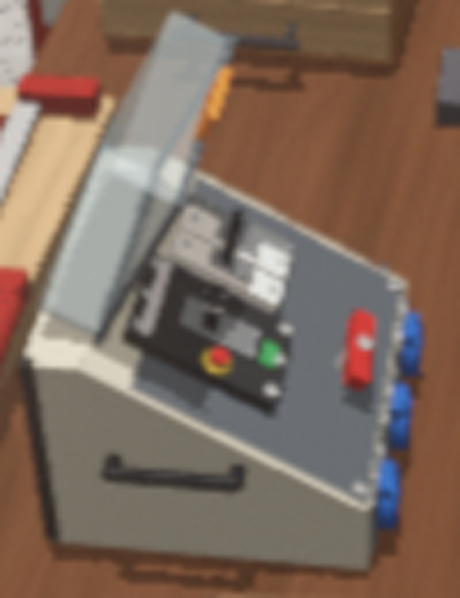

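```bash
cat > h.py <<'E'
import numpy as np
from scipy.spatial.transform import Rotation as R
from scipy.optimize import least_squares
K={"side":(425.997,249.926,188.322),"top":(353.747,251.130,189.619)}
V={"side":np.array([[-0.9868,-0.1619,0.003,0.5112],[0.1086,-0.6478,0.754,-0.1529],[-0.1202,0.7444,0.6569,-1.4943]]),
"top":np.array([[0.0288,-0.9994,0.0205,-0.0379],[0.9899,0.0314,0.1381,-0.5428],[-0.1387,0.0163,0.9902,-1.1835]])}
def proj(c,p):
    q=V[c]@np.append(p,1);f,u,v=K[c];return np.array([u+f*q[0]/-q[2],v-f*q[1]/-q[2]])
def face(x,y,yaw):   # columns = face axes in world
    return R.from_euler("ZY",[yaw,-np.pi/6]).as_matrix(),np.array([x,y,.179])
def tab(q): 
    return np.array([-.157*np.cos(q)+.009*np.sin(q),0,.002+.157*np.sin(q)+.009*np.cos(q)])
E
cat > fit.py <<'E'
from h import *
obs=[("top","b",218.2,160),("top","p",242.9,191.8),("top","t",242.5,143.1),("side","b",215.4,195.2),("side","p",246,193),("side","t",215,139.7)]
P={"b":np.array([-.08,.076,.024]),"p":np.array([-.184,0,.030])}
def res(v,full=False):
    M,o=face(*v[:3]);return np.concatenate([proj(c,o+M@(P[n] if n in P else tab(v[3])))-[a,b] for c,n,a,b in obs])
s=least_squares(res,[.7,0,0,1.6]);print(s.x.round(4));print(s.fun.reshape(-1,2).round(1))
M,o=face(*s.x[:3])
print(M.round(3))
for n,p in dict(hinge=[0,0,0],hl=[0,.1,0],hr=[0,-.1,0],lever=[-.058,.042,.045],sl=[-.222,.13,0],sr=[-.222,-.13,0],tl=[0,.13,0],tr=[0,-.13,0],ba=[-.07,-.028,.039]).items():
    w=o+M@np.array(p);print(n,w.round(3),proj("top",w).round(1),proj("side",w).round(1))
E
python3 fit.py
```

```text
[0.7015 0.012  0.0266 1.574 ]
[[ 0.2 -0.3]
 [-0.4 -0.6]
 [-0.  -0.2]
 [ 0.4 -0.5]
 [ 1.1 -0.3]
 [-0.2  0.9]]
[[ 0.866 -0.027 -0.5  ]
 [ 0.023  1.    -0.013]
 [ 0.5   -0.     0.866]]
hinge [0.701 0.012 0.179] [242.8 133. ] [196.4 173.5]
hl [0.699 0.112 0.179] [210.7 132.7] [189.3 192.8]
hr [ 0.704 -0.088  0.179] [274.8 133.2] [202.8 156.1]
lever [0.628 0.052 0.189] [228.9 154.9] [214.8 181.1]
sl [0.506 0.137 0.068] [203.7 198.1] [246.9 229.3]
sr [ 0.513 -0.123  0.068] [281.2 198.5] [256.7 179.3]
tl [0.698 0.142 0.179] [201.  132.6] [187. 199.]
tr [ 0.705 -0.118  0.179] [284.4 133.3] [204.6 151.2]
ba [ 0.622 -0.018  0.178] [251.7 158.2] [221.1 170.8]
```

```bash
cat >> h.py <<'E'
M,O=face(.7015,.012,.0266)
RT=M@np.array([[0,1,0],[1,0,0],[0,0,-1.]])   # tool: x=face y, y=face x, z=-face z
def plan(*mm,world=False,Rt=RT):
    from bench import arm
    o=arm.get_obs();p=o["eef_pos"];C=R.from_rotvec(o["orientation"])
    print("t",round(float(o["t"]),2),"face mm",(1e3*M.T@(p-O)).round(1),"F face",(M.T@o["contact_force"]).round(1),"tilt err deg",np.degrees((R.from_matrix(RT).inv()*C).as_rotvec()).round(1),"grip",round(float(o["gripper_width"]),2))
    for t in mm:
        w=np.array(t)/1e3; w=w if world else O+M@w
        print(t,"T",(C.inv().apply(w-p)/.8).round(4).tolist(),"W",((C.inv()*R.from_matrix(Rt)).as_rotvec()/np.pi).round(4).tolist())
E
python3 -c "
from h import *
plan((450,-250,350),world=True);plan((-80,76,110))"
```

```text
t 1.3 face mm [-353.3 -587.6  264.4] F face [-0.9 -0.9 -0.5] tilt err deg [ 26.6 -17.3  64.5] grip 1.0
(450, -250, 350) T [0.3738, -0.2888, -0.1483] W [-0.1476, 0.096, -0.3584]
t 1.3 face mm [-353.3 -587.6  264.4] F face [-0.9 -0.9 -0.5] tilt err deg [ 26.6 -17.3  64.5] grip 1.0
(-80, 76, 110) T [0.6948, -0.5993, -0.0037] W [-0.1476, 0.096, -0.3584]
```

Emit:
play_rows([
  {"tx":0.3738,"ty":-0.2888,"tz":-0.1483,"wx":-0.1476,"wy":0.096,"wz":-0.3584,"jaw":0},
  {"tx":0.3738,"ty":-0.2888,"tz":-0.1483,"wx":-0.1476,"wy":0.096,"wz":-0.3584,"jaw":0},
  {"tx":0.3738,"ty":-0.2888,"tz":-0.1483,"wx":-0.1476,"wy":0.096,"wz":-0.3584,"jaw":0},
  {"tx":0.3738,"ty":-0.2888,"tz":-0.1483,"wx":-0.1476,"wy":0.096,"wz":-0.3584,"jaw":0},
  {"tx":0.3738,"ty":-0.2888,"tz":-0.1483,"wx":-0.1476,"wy":0.096,"wz":-0.3584,"jaw":0},
  {"tx":0.3738,"ty":-0.2888,"tz":-0.1483,"wx":-0.1476,"wy":0.096,"wz":-0.3584,"jaw":0},
  {"tx":0.3738,"ty":-0.2888,"tz":-0.1483,"wx":-0.1476,"wy":0.096,"wz":-0.3584,"jaw":0},
  {"tx":0.3738,"ty":-0.2888,"tz":-0.1483,"wx":-0.1476,"wy":0.096,"wz":-0.3584,"jaw":0},
])

```text
t: 2.1
eef_pos: [0.4506, -0.2475, 0.3512]
orientation: [1.957, 1.922, 0.507]
contact_force: [0.6, -0.5, -0.3]
gripper_width: -0.003
finger_force: 0.0
```

```bash
python3 -c "
from h import *
plan((-80,76,110))"
```

```text
t 2.1 face mm [-137.1 -252.7  277.9] F face [ 0.4 -0.5 -0.6] tilt err deg [ 1.  -0.7  2.4] grip -0.0
(-80, 76, 110) T [0.4161, 0.0576, 0.2037] W [-0.0055, 0.0039, -0.0133]
```

Emit:
play_rows([
  {"tx":0.4161,"ty":0.03,"tz":0.08,"wx":-0.0055,"wy":0.0039,"wz":-0.0133,"jaw":0},
  {"tx":0.4161,"ty":0.03,"tz":0.08,"wx":-0.0055,"wy":0.0039,"wz":-0.0133,"jaw":0},
  {"tx":0.4161,"ty":0.03,"tz":0.08,"wx":-0.0055,"wy":0.0039,"wz":-0.0133,"jaw":0},
  {"tx":0.4161,"ty":0.03,"tz":0.08,"wx":-0.0055,"wy":0.0039,"wz":-0.0133,"jaw":0},
  {"tx":0.4161,"ty":0.0576,"tz":0.2037,"wx":-0.0055,"wy":0.0039,"wz":-0.0133,"jaw":0},
  {"tx":0.4161,"ty":0.0576,"tz":0.2037,"wx":-0.0055,"wy":0.0039,"wz":-0.0133,"jaw":0},
  {"tx":0.4161,"ty":0.0576,"tz":0.2037,"wx":-0.0055,"wy":0.0039,"wz":-0.0133,"jaw":0},
  {"tx":0.4161,"ty":0.0576,"tz":0.2037,"wx":-0.0055,"wy":0.0039,"wz":-0.0133,"jaw":0},
])

```text
t: 2.9
eef_pos: [0.5626, 0.0624, 0.242]
orientation: [1.915, 1.956, 0.502]
contact_force: [0.3, -1.6, -0.4]
gripper_width: -0.001
finger_force: 0.0
```

```bash
python3 -c "
from h import *
plan((-80,76,110),(-80,76,45),(-80,76,28))"
```

```text
t 2.9 face mm [-87.6  54.1 123.3] F face [ 0.  -1.6 -0.5] tilt err deg [ 0.9 -0.5  0.2] grip -0.0
(-80, 76, 110) T [0.0276, 0.0096, 0.0163] W [-0.0048, 0.0029, -0.001]
(-80, 76, 45) T [0.0283, 0.0108, 0.0975] W [-0.0048, 0.0029, -0.001]
(-80, 76, 28) T [0.0285, 0.0111, 0.1188] W [-0.0048, 0.0029, -0.001]
```

Emit:
play_rows([
  {"jaw":0},
  {"jaw":0},
])

```text
validation failed for argument at $.de...
```

```bash
python3 -c "
from h import *
plan((-80,76,45),(-80,76,30))"
```

```text
t 2.9 face mm [-87.6  54.1 123.3] F face [ 0.  -1.6 -0.5] tilt err deg [ 0.9 -0.5  0.2] grip -0.0
(-80, 76, 45) T [0.0283, 0.0108, 0.0975] W [-0.0048, 0.0029, -0.001]
(-80, 76, 30) T [0.0285, 0.0111, 0.1163] W [-0.0048, 0.0029, -0.001]
```

Rows apparently need all the numbers.

Emit:
play_rows([
  {"tx":0,"ty":0,"tz":0,"wx":0,"wy":0,"wz":0,"jaw":0},
  {"tx":0,"ty":0,"tz":0,"wx":0,"wy":0,"wz":0,"jaw":0},
])

```text
t: 3.1
eef_pos: [0.5619, 0.0598, 0.2417]
orientation: [1.919, 1.956, 0.5]
contact_force: [0.0, -0.9, -0.6]
gripper_width: 0.0
finger_force: 0.0
```

```bash
python3 -c "
from h import *
plan((-80,76,45),(-80,76,30))"
```

```text
t 3.1 face mm [-88.4  51.5 123.5] F face [-0.3 -0.9 -0.5] tilt err deg [ 1.  -0.5  0.3] grip 0.0
(-80, 76, 45) T [0.0316, 0.0121, 0.0976] W [-0.0057, 0.0029, -0.0017]
(-80, 76, 30) T [0.0318, 0.0124, 0.1163] W [-0.0057, 0.0029, -0.0017]
```

Emit:
play_rows([
  {"tx":0.0316,"ty":0.0121,"tz":0.04,"wx":-0.0057,"wy":0.0029,"wz":-0.0017,"jaw":0},
  {"tx":0.0316,"ty":0.0121,"tz":0.0976,"wx":-0.0057,"wy":0.0029,"wz":-0.0017,"jaw":0},
  {"tx":0.0317,"ty":0.0123,"tz":0.11,"wx":-0.0057,"wy":0.0029,"wz":-0.0017,"jaw":0},
  {"tx":0.0317,"ty":0.0123,"tz":0.11,"wx":-0.0057,"wy":0.0029,"wz":-0.0017,"jaw":0},
  {"tx":0.0317,"ty":0.0123,"tz":0.11,"wx":-0.0057,"wy":0.0029,"wz":-0.0017,"jaw":0},
])

```text
t: 3.6
eef_pos: [0.6128, 0.0847, 0.17]
orientation: [1.904, 1.953, 0.522]
contact_force: [-0.2, 0.7, 1.3]
gripper_width: 0.004
finger_force: 0.0
```

```bash
python3 -c "
from h import *
import cv2
from bench import arm
ims=[]
for c,(u,v) in (('top',(240,160)),('side',(215,170))):
    a=arm.get_image(c)['pixels'][v-65:v+65,u-65:u+65,::-1];ims.append(cv2.resize(a,None,fx=3,fy=3,interpolation=cv2.INTER_CUBIC))
cv2.imwrite('pics/press.png',cv2.hconcat(ims))
plan((-80,76,24),(-80,76,19))"
```

```text
t 3.7 face mm [-78.   75.   36.7] F face [0.9 1.1 0.1] tilt err deg [-0.2 -0.2  0.1] grip 0.0
(-80, 76, 24) T [0.0013, -0.0025, 0.0159] W [0.0013, 0.001, -0.0003]
(-80, 76, 19) T [0.0014, -0.0026, 0.0221] W [0.0013, 0.001, -0.0003]
```

View pics/press.png

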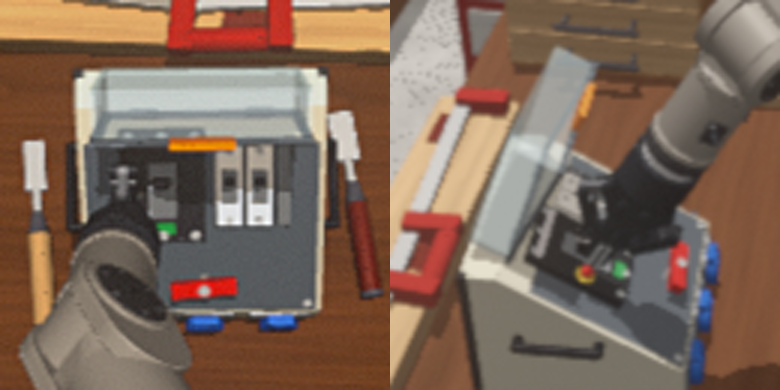

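Emit:
play_rows([
  {"tx":0.0013,"ty":-0.0025,"tz":0.01,"wx":0.0013,"wy":0.001,"wz":0,"jaw":0},
  {"tx":0.0013,"ty":-0.0025,"tz":0.0159,"wx":0.0013,"wy":0.001,"wz":0,"jaw":0},
  {"tx":0.0013,"ty":-0.0025,"tz":0.021,"wx":0.0013,"wy":0.001,"wz":0,"jaw":0},
  {"tx":0.0013,"ty":-0.0025,"tz":0.0221,"wx":0.0013,"wy":0.001,"wz":0,"jaw":0},
  {"tx":0.0013,"ty":-0.0025,"tz":0.0221,"wx":0.0013,"wy":0.001,"wz":0,"jaw":0},
  {"tx":0.0013,"ty":-0.0025,"tz":0.0221,"wx":0.0013,"wy":0.001,"wz":0,"jaw":0},
])

```text
t: 4.3
eef_pos: [0.6208, 0.0859, 0.1547]
orientation: [1.905, 1.955, 0.522]
contact_force: [-7.4, -3.1, 12.2]
gripper_width: -0.002
finger_force: 7.5
```

```bash
python3 -c "
from h import *
from bench import arm
for c in ('top','side'):
    arm.get_image(c);print([(m['position'],m['conf']) for m in arm.mark_of(c,'lever_tip')[:3]])
    for p in ((-58,42,45),(-94,42,45)): print(p,proj(c,O+M@(np.array(p)/1e3)))
plan((-80,76,60))"
```

```text
[([227.1, 164.6], 0.47), ([328.2, 259.1], 0.32)]
(-58, 42, 45) [228.92066034 154.89396604]
(-94, 42, 45) [229.05317672 166.08935436]
[]
(-58, 42, 45) [214.78502043 181.0452276 ]
(-94, 42, 45) [224.28024838 186.03117589]
t 4.5 face mm [-80.3  76.   18.3] F face [-1.2 -3.3 14.7] tilt err deg [ 0.1 -0.1  0. ] grip -0.0
(-80, 76, 60) T [-0.0, 0.0003, -0.0521] W [-0.0004, 0.0003, -0.0001]
```

Emit:
play_rows([
  {"tx":0,"ty":0,"tz":-0.055,"wx":0,"wy":0,"wz":0,"jaw":0},
  {"tx":0,"ty":-0.01,"tz":-0.065,"wx":0,"wy":0,"wz":0,"jaw":0},
  {"tx":-0.0425,"ty":-0.056,"tz":-0.06,"wx":0,"wy":0,"wz":0,"jaw":0},
  {"tx":-0.0425,"ty":-0.056,"tz":-0.06,"wx":0,"wy":0,"wz":0,"jaw":0},
  {"tx":-0.0425,"ty":-0.056,"tz":-0.0125,"wx":0,"wy":0,"wz":0,"jaw":0},
  {"tx":-0.0425,"ty":-0.056,"tz":-0.0125,"wx":0,"wy":0,"wz":0,"jaw":0},
  {"tx":-0.0425,"ty":-0.056,"tz":-0.0125,"wx":0,"wy":0,"wz":0,"jaw":0},
])

```text
t: 5.2
eef_pos: [0.5766, 0.0516, 0.1381]
orientation: [1.908, 1.96, 0.522]
contact_force: [-0.3, 0.3, 0.5]
gripper_width: -0.001
finger_force: 0.0
```

```bash
python3 -c "
from h import *
plan((-110,42,28),(-95,42,28),(-84,42,28))"
```

```text
t 5.2 face mm [-127.6   42.9   26.5] F face [0.  0.3 0.6] tilt err deg [0.3 0.2 0. ] grip -0.0
(-110, 42, 28) T [-0.0011, 0.022, -0.0021] W [-0.0018, -0.0009, -0.0001]
(-95, 42, 28) T [-0.0011, 0.0408, -0.0022] W [-0.0018, -0.0009, -0.0001]
(-84, 42, 28) T [-0.0011, 0.0545, -0.0023] W [-0.0018, -0.0009, -0.0001]
```

Emit:
play_rows([
  {"tx":-0.0011,"ty":0.022,"tz":-0.0021,"wx":-0.0018,"wy":0,"wz":0,"jaw":0},
  {"tx":-0.0011,"ty":0.032,"tz":-0.0021,"wx":-0.0018,"wy":0,"wz":0,"jaw":0},
  {"tx":-0.0011,"ty":0.041,"tz":-0.0021,"wx":-0.0018,"wy":0,"wz":0,"jaw":0},
  {"tx":-0.0011,"ty":0.048,"tz":-0.0021,"wx":-0.0018,"wy":0,"wz":0,"jaw":0},
  {"tx":-0.0011,"ty":0.0545,"tz":-0.0021,"wx":-0.0018,"wy":0,"wz":0,"jaw":0},
  {"tx":-0.0011,"ty":0.0545,"tz":-0.0021,"wx":-0.0018,"wy":0,"wz":0,"jaw":0},
  {"tx":-0.0011,"ty":0.0545,"tz":-0.0021,"wx":-0.0018,"wy":0,"wz":0,"jaw":0},
])

```text
t: 5.9
eef_pos: [0.6151, 0.0518, 0.1635]
orientation: [1.902, 1.954, 0.531]
contact_force: [0.7, 0.8, -0.4]
gripper_width: -0.002
finger_force: 0.0
```

```bash
python3 -c "
from h import *
plan((-80,42,28),(-76,42,28))"
```

```text
t 5.9 face mm [-81.7  42.1  29.2] F face [ 0.4  0.8 -0.7] tilt err deg [-0.3  0.1  0. ] grip -0.0
(-80, 42, 28) T [-0.0002, 0.0021, 0.0015] W [0.0014, -0.0008, -0.0001]
(-76, 42, 28) T [-0.0002, 0.0071, 0.0015] W [0.0014, -0.0008, -0.0001]
```

Emit:
play_rows([
  {"tx":0,"ty":0.0035,"tz":0.0015,"wx":0.0014,"wy":0,"wz":0,"jaw":0},
  {"tx":0,"ty":0.0071,"tz":0.0015,"wx":0.0014,"wy":0,"wz":0,"jaw":0},
  {"tx":0,"ty":0.0071,"tz":0.0015,"wx":0.0014,"wy":0,"wz":0,"jaw":0},
])

```text
t: 6.2
eef_pos: [0.6199, 0.0518, 0.1646]
orientation: [1.906, 1.957, 0.524]
contact_force: [-2.6, 0.7, -0.2]
gripper_width: -0.001
finger_force: 1.0
```

```bash
python3 -c "
from h import *
import cv2
from bench import arm
ims=[]
for c,(u,v) in (('top',(235,160)),('side',(215,185))):
    a=arm.get_image(c)['pixels'][v-40:v+40,u-40:u+40,::-1];ims.append(cv2.resize(a,None,fx=5,fy=5,interpolation=cv2.INTER_CUBIC))
cv2.imwrite('pics/lev.png',cv2.hconcat(ims))
plan((-72,42,28),(-68,42,28))"
```

```text
t 6.3 face mm [-77.2  42.   27.8] F face [-1.6  0.3  0.5] tilt err deg [0.1 0.1 0. ] grip 0.0
(-72, 42, 28) T [-0.0, 0.0065, -0.0003] W [-0.0006, -0.0007, -0.0001]
(-68, 42, 28) T [-0.0, 0.0115, -0.0003] W [-0.0006, -0.0007, -0.0001]
```

View pics/lev.png

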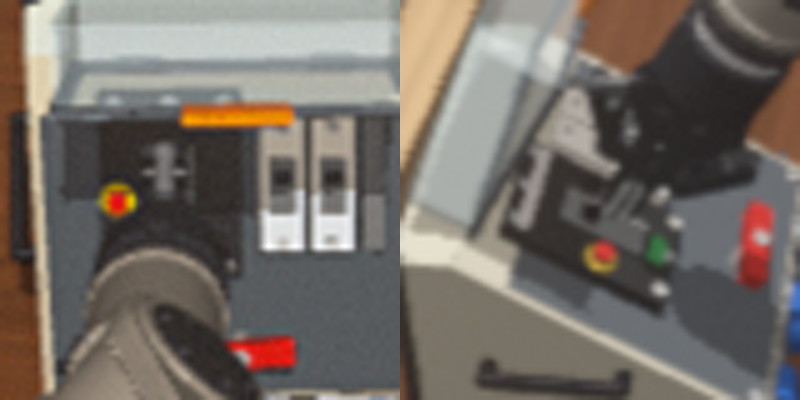

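Emit:
play_rows([
  {"tx":0,"ty":0.0035,"tz":0,"wx":0,"wy":0,"wz":0,"jaw":0},
  {"tx":0,"ty":0.0065,"tz":0,"wx":0,"wy":0,"wz":0,"jaw":0},
  {"tx":0,"ty":0.0065,"tz":0,"wx":0,"wy":0,"wz":0,"jaw":0},
])

```text
t: 6.6
eef_pos: [0.6216, 0.0519, 0.1653]
orientation: [1.908, 1.96, 0.518]
contact_force: [-10.6, -0.9, 2.7]
gripper_width: 0.003
finger_force: 5.2
```

```bash
python3 -c "
from h import *
plan((-68,42,28),(-66,42,28))"
```

```text
t 6.6 face mm [-75.1  42.   27.6] F face [-7.8 -0.6  7.6] tilt err deg [ 0.4  0.  -0. ] grip 0.0
(-68, 42, 28) T [0.0, 0.0089, -0.0006] W [-0.0024, -0.0001, 0.0001]
(-66, 42, 28) T [0.0, 0.0114, -0.0006] W [-0.0024, -0.0001, 0.0001]
```

Emit:
play_rows([
  {"tx":0,"ty":0.005,"tz":0,"wx":0,"wy":0,"wz":0,"jaw":0},
  {"tx":0,"ty":0.005,"tz":0,"wx":0,"wy":0,"wz":0,"jaw":0},
])

```text
t: 6.8
eef_pos: [0.6219, 0.0518, 0.1653]
orientation: [1.911, 1.963, 0.51]
contact_force: [-22.1, -0.6, 8.4]
gripper_width: -0.001
finger_force: 10.6
```

```bash
python3 -c "
from h import *
plan((-125,42,28),(-125,42,80))"
```

```text
t 6.8 face mm [-74.9  41.9  27.4] F face [-14.9  -0.   18.3] tilt err deg [ 0.8 -0.1 -0. ] grip -0.0
(-125, 42, 28) T [0.0001, -0.0627, 0.0001] W [-0.0044, 0.0006, 0.0002]
(-125, 42, 80) T [-0.0, -0.0636, -0.0649] W [-0.0044, 0.0006, 0.0002]
```

Hard stop reached. Back off slowly, retreat, and check.

Emit:
play_rows([
  {"tx":0,"ty":-0.012,"tz":0,"wx":0,"wy":0,"wz":0,"jaw":0},
  {"tx":0,"ty":-0.03,"tz":0,"wx":-0.003,"wy":0,"wz":0,"jaw":0},
  {"tx":0,"ty":-0.07,"tz":0,"wx":-0.003,"wy":0,"wz":0,"jaw":0},
  {"tx":0,"ty":-0.08,"tz":-0.06,"wx":-0.003,"wy":0,"wz":0,"jaw":0},
  {"tx":0,"ty":-0.08,"tz":-0.12,"wx":-0.003,"wy":0,"wz":0,"jaw":0},
  {"tx":0,"ty":-0.08,"tz":-0.18,"wx":-0.003,"wy":0,"wz":0,"jaw":0},
  {"tx":0,"ty":-0.08,"tz":-0.21,"wx":-0.003,"wy":0,"wz":0,"jaw":0},
  {"tx":0,"ty":-0.08,"tz":-0.21,"wx":-0.003,"wy":0,"wz":0,"jaw":0},
])

```text
t: 7.6
eef_pos: [0.5051, 0.0384, 0.2466]
orientation: [1.91, 1.948, 0.508]
contact_force: [-0.4, -1.3, -2.5]
gripper_width: 0.001
finger_force: 0.0
```

```bash
python3 -c "
from h import *
import cv2
from bench import arm
ims=[]
for c,(u,v) in (('top',(235,160)),('side',(215,175))):
    a=arm.get_image(c)['pixels'][v-40:v+40,u-40:u+40,::-1];ims.append(cv2.resize(a,None,fx=5,fy=5,interpolation=cv2.INTER_CUBIC))
    print([(m['position'],m['conf']) for m in arm.mark_of(c,'lever_tip')[:3]],[(m['position'],m['conf']) for m in arm.mark_of(c,'tab')[:2]])
cv2.imwrite('pics/lev2.png',cv2.hconcat(ims))
plan((-80,0,230),(85,0,230),(85,0,130))"
```

```text
[([225.1, 155.4], 0.57)] [([241.5, 141.2], 0.73)]
[([214.5, 179.5], 0.57)] [([214.0, 140.5], 0.75)]
t 7.9 face mm [-136.    32.1  155.1] F face [ 0.6  0.5 -0.1] tilt err deg [ 0.4 -0.7  0.2] grip 0.0
(-80, 0, 230) T [-0.041, 0.0695, -0.0936] W [-0.0022, 0.0038, -0.0008]
(85, 0, 230) T [-0.0405, 0.2757, -0.095] W [-0.0022, 0.0038, -0.0008]
(85, 0, 130) T [-0.039, 0.2766, 0.0299] W [-0.0022, 0.0038, -0.0008]
```

View pics/lev2.png

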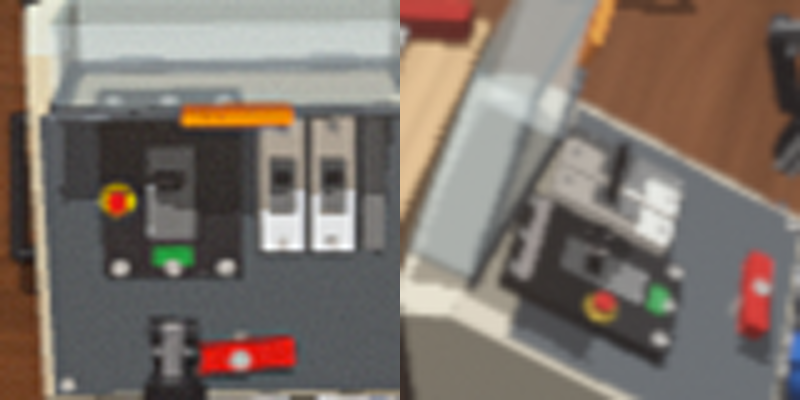

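Emit:
play_rows([
  {"tx":-0.041,"ty":0,"tz":-0.06,"wx":-0.0022,"wy":0.0038,"wz":0,"jaw":0},
  {"tx":-0.041,"ty":0.03,"tz":-0.11,"wx":-0.0022,"wy":0.0038,"wz":0,"jaw":0},
  {"tx":-0.041,"ty":0.08,"tz":-0.12,"wx":-0.0022,"wy":0.0038,"wz":0,"jaw":0},
  {"tx":-0.041,"ty":0.14,"tz":-0.12,"wx":-0.0022,"wy":0.0038,"wz":0,"jaw":0},
  {"tx":-0.041,"ty":0.2,"tz":-0.12,"wx":-0.0022,"wy":0.0038,"wz":0,"jaw":0},
  {"tx":-0.041,"ty":0.26,"tz":-0.11,"wx":-0.0022,"wy":0.0038,"wz":0,"jaw":0},
  {"tx":-0.041,"ty":0.28,"tz":-0.11,"wx":-0.0022,"wy":0.0038,"wz":0,"jaw":0},
  {"tx":-0.041,"ty":0.28,"tz":-0.11,"wx":-0.0022,"wy":0.0038,"wz":0,"jaw":0},
])

```text
t: 8.7
eef_pos: [0.6596, 0.0095, 0.4322]
orientation: [1.911, 1.953, 0.531]
contact_force: [-0.3, -0.2, -0.2]
gripper_width: 0.003
finger_force: 0.0
```

```bash
python3 -c "
from h import *
plan((88,0,240),(88,0,130))"
```

```text
t 8.7 face mm [ 90.3  -1.4 240.3] F face [-0.4 -0.2  0. ] tilt err deg [0.  0.3 0.3] grip 0.0
(88, 0, 240) T [0.0018, -0.0029, 0.0004] W [-0.0001, -0.0018, -0.0019]
(88, 0, 130) T [0.001, -0.0028, 0.1379] W [-0.0001, -0.0018, -0.0019]
```

Emit:
play_rows([
  {"tx":0.001,"ty":-0.0028,"tz":0.05,"wx":0,"wy":-0.0018,"wz":-0.0019,"jaw":0},
  {"tx":0.001,"ty":-0.0028,"tz":0.1,"wx":0,"wy":-0.0018,"wz":-0.0019,"jaw":0},
  {"tx":0.001,"ty":-0.0028,"tz":0.1375,"wx":0,"wy":-0.0018,"wz":-0.0019,"jaw":0},
  {"tx":0.001,"ty":-0.0028,"tz":0.1375,"wx":0,"wy":-0.0018,"wz":-0.0019,"jaw":0},
  {"tx":0.001,"ty":-0.02,"tz":0.139,"wx":0,"wy":-0.0018,"wz":-0.0019,"jaw":0},
  {"tx":0.001,"ty":-0.037,"tz":0.1404,"wx":0,"wy":-0.0018,"wz":-0.0019,"jaw":0},
  {"tx":0.001,"ty":-0.037,"tz":0.1404,"wx":0,"wy":-0.0018,"wz":-0.0019,"jaw":0},
])

```text
t: 9.4
eef_pos: [0.686, 0.0123, 0.3216]
orientation: [1.899, 1.953, 0.515]
contact_force: [-0.8, 0.3, 1.1]
gripper_width: 0.002
finger_force: 0.0
```

```bash
python3 -c "
from h import *
def c(q): return ((-125*np.cos(q)+52*np.sin(q)+8.5).round(1),0,(2+125*np.sin(q)+52*np.cos(q)).round(1))
plan(*[c(q) for q in (1.5,1.4,1.3,1.2,1.1,1.,.9)])"
```

```text
t 9.4 face mm [ 57.9   0.7 131.2] F face [-0.1  0.3  1.4] tilt err deg [-0.  -0.4 -0.2] grip 0.0
(np.float64(51.5), 0, np.float64(130.4)) T [-0.0008, -0.008, 0.001] W [0.0001, 0.0023, 0.0011]
(np.float64(38.5), 0, np.float64(134.0)) T [-0.0008, -0.0242, -0.0035] W [0.0001, 0.0023, 0.0011]
(np.float64(25.2), 0, np.float64(136.4)) T [-0.0007, -0.0409, -0.0065] W [0.0001, 0.0023, 0.0011]
(np.float64(11.7), 0, np.float64(137.3)) T [-0.0007, -0.0577, -0.0076] W [0.0001, 0.0023, 0.0011]
(np.float64(-1.9), 0, np.float64(137.0)) T [-0.0006, -0.0747, -0.0072] W [0.0001, 0.0023, 0.0011]
(np.float64(-15.3), 0, np.float64(135.3)) T [-0.0005, -0.0915, -0.0051] W [0.0001, 0.0023, 0.0011]
(np.float64(-28.5), 0, np.float64(132.2)) T [-0.0005, -0.108, -0.0012] W [0.0001, 0.0023, 0.0011]
```

Emit:
play_rows([
  {"tx":-0.0007,"ty":-0.008,"tz":0,"wx":0,"wy":0.0023,"wz":0.001,"jaw":0},
  {"tx":-0.0007,"ty":-0.016,"tz":-0.001,"wx":0,"wy":0.0023,"wz":0.001,"jaw":0},
  {"tx":-0.0007,"ty":-0.0242,"tz":-0.0035,"wx":0,"wy":0.0023,"wz":0.001,"jaw":0},
  {"tx":-0.0007,"ty":-0.0325,"tz":-0.005,"wx":0,"wy":0.0023,"wz":0.001,"jaw":0},
  {"tx":-0.0007,"ty":-0.0409,"tz":-0.0065,"wx":0,"wy":0.0023,"wz":0.001,"jaw":0},
  {"tx":-0.0007,"ty":-0.049,"tz":-0.007,"wx":0,"wy":0.0023,"wz":0.001,"jaw":0},
  {"tx":-0.0007,"ty":-0.0577,"tz":-0.0076,"wx":0,"wy":0.0023,"wz":0.001,"jaw":0},
])

```text
t: 10.1
eef_pos: [0.6438, 0.0096, 0.303]
orientation: [1.905, 1.954, 0.525]
contact_force: [1.6, -0.3, 0.5]
gripper_width: 0.002
finger_force: 0.6
```

```bash
python3 -c "
from h import *
def c(q): return ((-125*np.cos(q)+52*np.sin(q)+8.5).round(1),0,(2+125*np.sin(q)+52*np.cos(q)).round(1))
plan(*[c(q) for q in (1.1,1.,.9,.8,.7,.6,.5,.4)])"
```

```text
t 10.1 face mm [ 12.   -0.9 136.2] F face [ 1.6 -0.3 -0.3] tilt err deg [-0.   0.   0.1] grip 0.0
(np.float64(-1.9), 0, np.float64(137.0)) T [0.0011, -0.0174, -0.0009] W [0.0, -0.0002, -0.0004]
(np.float64(-15.3), 0, np.float64(135.3)) T [0.0011, -0.0341, 0.0012] W [0.0, -0.0002, -0.0004]
(np.float64(-28.5), 0, np.float64(132.2)) T [0.0011, -0.0506, 0.0051] W [0.0, -0.0002, -0.0004]
(np.float64(-41.3), 0, np.float64(127.9)) T [0.001, -0.0666, 0.0104] W [0.0, -0.0002, -0.0004]
(np.float64(-53.6), 0, np.float64(122.3)) T [0.001, -0.082, 0.0174] W [0.0, -0.0002, -0.0004]
(np.float64(-65.3), 0, np.float64(115.5)) T [0.001, -0.0966, 0.0259] W [0.0, -0.0002, -0.0004]
(np.float64(-76.3), 0, np.float64(107.6)) T [0.001, -0.1104, 0.0358] W [0.0, -0.0002, -0.0004]
(np.float64(-86.4), 0, np.float64(98.6)) T [0.001, -0.123, 0.0471] W [0.0, -0.0002, -0.0004]
```

Cover is being pushed (1.6 N). Continue along the arc.

Emit:
play_rows([
  {"tx":0.001,"ty":-0.0174,"tz":-0.001,"wx":0,"wy":0,"wz":0,"jaw":0},
  {"tx":0.001,"ty":-0.0341,"tz":0.0012,"wx":0,"wy":0,"wz":0,"jaw":0},
  {"tx":0.001,"ty":-0.0506,"tz":0.0051,"wx":0,"wy":0,"wz":0,"jaw":0},
  {"tx":0.001,"ty":-0.0666,"tz":0.0104,"wx":0,"wy":0,"wz":0,"jaw":0},
  {"tx":0.001,"ty":-0.082,"tz":0.0174,"wx":0,"wy":0,"wz":0,"jaw":0},
  {"tx":0.001,"ty":-0.0966,"tz":0.0259,"wx":0,"wy":0,"wz":0,"jaw":0},
  {"tx":0.001,"ty":-0.1104,"tz":0.0358,"wx":0,"wy":0,"wz":0,"jaw":0},
  {"tx":0.001,"ty":-0.123,"tz":0.0471,"wx":0,"wy":0,"wz":0,"jaw":0},
])

```text
t: 10.9
eef_pos: [0.5772, 0.009, 0.2204]
orientation: [1.905, 1.955, 0.525]
contact_force: [-0.5, -0.2, 0.2]
gripper_width: 0.002
finger_force: 0.2
```

```bash
python3 -c "
from h import *
def c(q): return ((-125*np.cos(q)+52*np.sin(q)+8.5).round(1),0,(2+125*np.sin(q)+52*np.cos(q)).round(1))
plan(*[c(q) for q in (.3,.2,.1,.05,.02,0,-.02)])"
```

```text
t 10.9 face mm [-87.    0.3  98. ] F face [-0.4 -0.2  0.4] tilt err deg [0.  0.  0.1] grip 0.0
(np.float64(-95.6), 0, np.float64(88.6)) T [-0.0004, -0.0108, 0.0117] W [-0.0001, -0.0002, -0.0004]
(np.float64(-103.7), 0, np.float64(77.8)) T [-0.0004, -0.0209, 0.0252] W [-0.0001, -0.0002, -0.0004]
(np.float64(-110.7), 0, np.float64(66.2)) T [-0.0005, -0.0296, 0.0397] W [-0.0001, -0.0002, -0.0004]
(np.float64(-113.7), 0, np.float64(60.2)) T [-0.0005, -0.0334, 0.0472] W [-0.0001, -0.0002, -0.0004]
(np.float64(-115.4), 0, np.float64(56.5)) T [-0.0005, -0.0355, 0.0519] W [-0.0001, -0.0002, -0.0004]
(np.float64(-116.5), 0, np.float64(54.0)) T [-0.0005, -0.0369, 0.055] W [-0.0001, -0.0002, -0.0004]
(np.float64(-117.5), 0, np.float64(51.5)) T [-0.0005, -0.0381, 0.0581] W [-0.0001, -0.0002, -0.0004]
```

Emit:
play_rows([
  {"tx":0,"ty":-0.0108,"tz":0.0117,"wx":0,"wy":0,"wz":0,"jaw":0},
  {"tx":0,"ty":-0.0209,"tz":0.0252,"wx":0,"wy":0,"wz":0,"jaw":0},
  {"tx":0,"ty":-0.0296,"tz":0.0397,"wx":0,"wy":0,"wz":0,"jaw":0},
  {"tx":0,"ty":-0.0334,"tz":0.0472,"wx":0,"wy":0,"wz":0,"jaw":0},
  {"tx":0,"ty":-0.0355,"tz":0.0519,"wx":0,"wy":0,"wz":0,"jaw":0},
  {"tx":0,"ty":-0.0369,"tz":0.055,"wx":0,"wy":0,"wz":0,"jaw":0},
  {"tx":0,"ty":-0.0369,"tz":0.0581,"wx":0,"wy":0,"wz":0,"jaw":0},
  {"tx":0,"ty":-0.0369,"tz":0.0581,"wx":0,"wy":0,"wz":0,"jaw":0},
])

```text
t: 11.7
eef_pos: [0.5745, 0.0094, 0.1674]
orientation: [1.904, 1.955, 0.519]
contact_force: [-24.9, -0.8, 26.5]
gripper_width: 0.002
finger_force: 17.8
```

```bash
python3 -c "
from h import *
import cv2
from bench import arm
ims=[]
for c,(u,v) in (('top',(240,160)),('side',(215,175))):
    a=arm.get_image(c)['pixels'][v-65:v+65,u-65:u+65,::-1];ims.append(cv2.resize(a,None,fx=3,fy=3,interpolation=cv2.INTER_CUBIC))
cv2.imwrite('pics/cov.png',cv2.hconcat(ims))
plan((-117,0,54))"
```

```text
t 11.8 face mm [-115.7    0.8   53.5] F face [-8.7  0.9 35.8] tilt err deg [ 0.1 -0.1 -0. ] grip 0.0
(-117, 0, 54) T [-0.001, -0.0016, -0.0007] W [-0.0005, 0.0008, 0.0002]
```

View pics/cov.png

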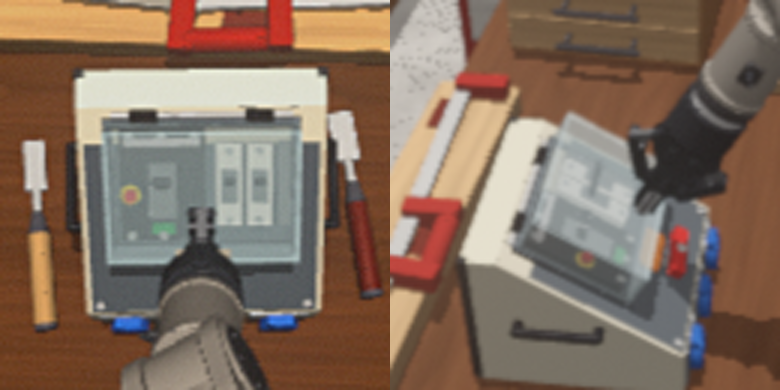

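Emit:
play_rows([
  {"tx":0,"ty":0,"tz":-0.02,"wx":0,"wy":0,"wz":0,"jaw":0},
  {"tx":0,"ty":-0.01,"tz":-0.07,"wx":0,"wy":0,"wz":0,"jaw":0},
  {"tx":-0.028,"ty":-0.07,"tz":-0.07,"wx":0,"wy":0,"wz":0,"jaw":0},
  {"tx":-0.028,"ty":-0.133,"tz":-0.07,"wx":0,"wy":0,"wz":0,"jaw":0},
  {"tx":-0.028,"ty":-0.135,"tz":-0.05,"wx":0,"wy":0,"wz":0,"jaw":0},
  {"tx":-0.028,"ty":-0.135,"tz":-0.01,"wx":0,"wy":0,"wz":0,"jaw":0},
  {"tx":-0.028,"ty":-0.135,"tz":0,"wx":0,"wy":0,"wz":0,"jaw":0},
  {"tx":-0.028,"ty":-0.135,"tz":0,"wx":0,"wy":0,"wz":0,"jaw":0},
])

```text
t: 12.6
eef_pos: [0.4644, -0.024, 0.1145]
orientation: [1.925, 1.971, 0.457]
contact_force: [0.2, -0.3, -0.3]
gripper_width: 0.0
finger_force: 0.0
```

```bash
cat >> h.py <<'E'
def tb(q,r=22,over=2):
    d=np.array([np.sin(q),-np.cos(q)]);n=np.array([-np.cos(q),-np.sin(q)])
    t=np.array([-184,0])+r*d+(9+8.5*abs(np.cos(q))+11*abs(np.sin(q))-over)*n
    return (float(t[0].round(1)),float(t[1].round(1)),19)
E
python3 -c "
from h import *
plan((-224,-22,19),*[tb(q) for q in (.1,.3,.5,.7,.9)])"
```

```text
t 12.6 face mm [-238.3  -29.7   63.1] F face [ 0.  -0.3 -0.3] tilt err deg [ 2.6 -1.4 -0.2] grip 0.0
(-224, -22, 19) T [0.0109, 0.0204, 0.054] W [-0.0146, 0.0076, 0.0011]
(-198.3, -23.5, 19) T [0.0089, 0.0525, 0.0526] W [-0.0146, 0.0076, 0.0011]
(-195.0, -26.4, 19) T [0.0052, 0.0566, 0.0525] W [-0.0146, 0.0076, 0.0011]
(-190.8, -28.8, 19) T [0.0022, 0.0619, 0.0523] W [-0.0146, 0.0076, 0.0011]
(-185.6, -30.1, 19) T [0.0005, 0.0684, 0.052] W [-0.0146, 0.0076, 0.0011]
(-179.8, -30.0, 19) T [0.0006, 0.0756, 0.0517] W [-0.0146, 0.0076, 0.0011]
```

Emit:
play_rows([
  {"tx":0.0109,"ty":0.0204,"tz":0.02,"wx":-0.0146,"wy":0.0076,"wz":0.0011,"jaw":0},
  {"tx":0.0109,"ty":0.0204,"tz":0.04,"wx":-0.0146,"wy":0.0076,"wz":0.0011,"jaw":0},
  {"tx":0.0109,"ty":0.0204,"tz":0.054,"wx":-0.0146,"wy":0.0076,"wz":0.0011,"jaw":0},
  {"tx":0.0109,"ty":0.0204,"tz":0.054,"wx":-0.0146,"wy":0.0076,"wz":0.0011,"jaw":0},
  {"tx":0.0109,"ty":0.0204,"tz":0.054,"wx":-0.0146,"wy":0.0076,"wz":0.0011,"jaw":0},
])

```text
t: 13.1
eef_pos: [0.4989, -0.0144, 0.0829]
orientation: [1.904, 1.958, 0.526]
contact_force: [-0.2, 0.1, 0.4]
gripper_width: 0.001
finger_force: 0.0
```

```bash
python3 -c "
from h import *
plan((-210,-22,19),*[tb(q) for q in (.1,.3,.5,.7,.9)])"
```

```text
t 13.1 face mm [-224.   -21.    18.3] F face [0.1 0.1 0.5] tilt err deg [ 0.1  0.2 -0. ] grip 0.0
(-210, -22, 19) T [-0.0013, 0.0176, -0.0008] W [-0.0004, -0.001, 0.0002]
(-198.3, -23.5, 19) T [-0.0031, 0.0322, -0.0009] W [-0.0004, -0.001, 0.0002]
(-195.0, -26.4, 19) T [-0.0068, 0.0363, -0.0009] W [-0.0004, -0.001, 0.0002]
(-190.8, -28.8, 19) T [-0.0098, 0.0416, -0.0009] W [-0.0004, -0.001, 0.0002]
(-185.6, -30.1, 19) T [-0.0114, 0.0481, -0.0009] W [-0.0004, -0.001, 0.0002]
(-179.8, -30.0, 19) T [-0.0113, 0.0553, -0.0009] W [-0.0004, -0.001, 0.0002]
```

Emit:
play_rows([
  {"tx":-0.0013,"ty":0.0176,"tz":-0.0008,"wx":0,"wy":0,"wz":0,"jaw":0},
  {"tx":-0.0031,"ty":0.0322,"tz":-0.0009,"wx":0,"wy":0,"wz":0,"jaw":0},
  {"tx":-0.005,"ty":0.0363,"tz":-0.0009,"wx":0,"wy":0,"wz":0,"jaw":0},
  {"tx":-0.0075,"ty":0.0416,"tz":-0.0009,"wx":0,"wy":0,"wz":0,"jaw":0},
  {"tx":-0.0095,"ty":0.0481,"tz":-0.0009,"wx":0,"wy":0,"wz":0,"jaw":0},
  {"tx":-0.0105,"ty":0.0553,"tz":-0.0009,"wx":0,"wy":0,"wz":0,"jaw":0},
  {"tx":-0.0105,"ty":0.0553,"tz":-0.0009,"wx":0,"wy":0,"wz":0,"jaw":0},
])

```text
t: 13.8
eef_pos: [0.538, -0.0233, 0.1071]
orientation: [1.905, 1.953, 0.525]
contact_force: [-1.4, -1.7, -0.9]
gripper_width: 0.0
finger_force: 1.0
```

```bash
python3 -c "
from h import *
plan(*[tb(q) for q in (1.1,1.3,1.5,1.6)],tb(1.6,over=4))"
```

```text
t 13.8 face mm [-178.3  -30.9   19.9] F face [-1.7 -1.7 -0.1] tilt err deg [-0.1  0.   0.1] grip 0.0
(-173.8, -28.4, 19) T [0.0031, 0.0056, 0.0012] W [0.0003, -0.0001, -0.0005]
(-168.1, -25.0, 19) T [0.0074, 0.0127, 0.0012] W [0.0003, -0.0001, -0.0005]
(-163.4, -20.1, 19) T [0.0135, 0.0186, 0.0012] W [0.0003, -0.0001, -0.0005]
(-161.5, -17.6, 19) T [0.0166, 0.0209, 0.0012] W [0.0003, -0.0001, -0.0005]
(-161.5, -15.6, 19) T [0.0191, 0.0209, 0.0012] W [0.0003, -0.0001, -0.0005]
```

Emit:
play_rows([
  {"tx":0.0031,"ty":0.0056,"tz":0,"wx":0,"wy":0,"wz":0,"jaw":0},
  {"tx":0.0074,"ty":0.0115,"tz":0,"wx":0,"wy":0,"wz":0,"jaw":0},
  {"tx":0.0135,"ty":0.016,"tz":0,"wx":0,"wy":0,"wz":0,"jaw":0},
  {"tx":0.0166,"ty":0.018,"tz":0,"wx":0,"wy":0,"wz":0,"jaw":0},
  {"tx":0.018,"ty":0.018,"tz":0,"wx":0,"wy":0,"wz":0,"jaw":0},
  {"tx":0.018,"ty":0.018,"tz":0,"wx":0,"wy":0,"wz":0,"jaw":0},
])

```text
t: 14.4
eef_pos: [0.5482, -0.0117, 0.1129]
orientation: [1.907, 1.951, 0.514]
contact_force: [-5.0, -9.0, 2.3]
gripper_width: -0.0
finger_force: 4.3
```

```bash
python3 -c "
from h import *
plan((-164,-28,19),(-164,-40,110))"
```

```text
t 14.4 face mm [-166.3  -19.6   19.7] F face [-3.4 -8.8  4.6] tilt err deg [ 0.2 -0.4  0.1] grip -0.0
(-164, -28, 19) T [-0.0105, 0.0029, 0.0009] W [-0.0011, 0.0022, -0.0007]
(-164, -40, 110) T [-0.0263, 0.0025, -0.1127] W [-0.0011, 0.0022, -0.0007]
```

Emit:
play_rows([
  {"tx":-0.015,"ty":0,"tz":0,"wx":0,"wy":0,"wz":0,"jaw":0},
  {"tx":-0.03,"ty":-0.005,"tz":-0.01,"wx":0,"wy":0,"wz":0,"jaw":0},
  {"tx":-0.03,"ty":-0.005,"tz":-0.06,"wx":0,"wy":0,"wz":0,"jaw":0},
  {"tx":-0.03,"ty":-0.02,"tz":-0.12,"wx":0,"wy":0,"wz":0,"jaw":0},
  {"tx":-0.09,"ty":-0.04,"tz":-0.15,"wx":0,"wy":0,"wz":0,"jaw":0},
  {"tx":-0.15,"ty":-0.06,"tz":-0.18,"wx":0,"wy":0,"wz":0,"jaw":0},
  {"tx":-0.2,"ty":-0.06,"tz":-0.2,"wx":0,"wy":0,"wz":0,"jaw":0},
  {"tx":-0.2,"ty":-0.06,"tz":-0.2,"wx":0,"wy":0,"wz":0,"jaw":0},
])

```text
t: 15.2
eef_pos: [0.4686, -0.0806, 0.1539]
orientation: [1.952, 1.993, 0.446]
contact_force: [-0.1, -0.3, 0.2]
gripper_width: -0.001
finger_force: 0.0
```

```bash
python3 -c "
from h import *
import cv2
from bench import arm
ims=[]
for c,(u,v) in (('top',(240,165)),('side',(220,185))):
    a=arm.get_image(c)['pixels'][v-50:v+50,u-50:u+50,::-1];ims.append(cv2.resize(a,None,fx=4,fy=4,interpolation=cv2.INTER_CUBIC))
cv2.imwrite('pics/end.png',cv2.hconcat(ims))
plan()"
```

```text
t 15.3 face mm [-217.2  -88.6   96.1] F face [ 0.4  0.2 -0.9] tilt err deg [ 4.4 -0.8  0.5] grip -0.0
```

View pics/end.png

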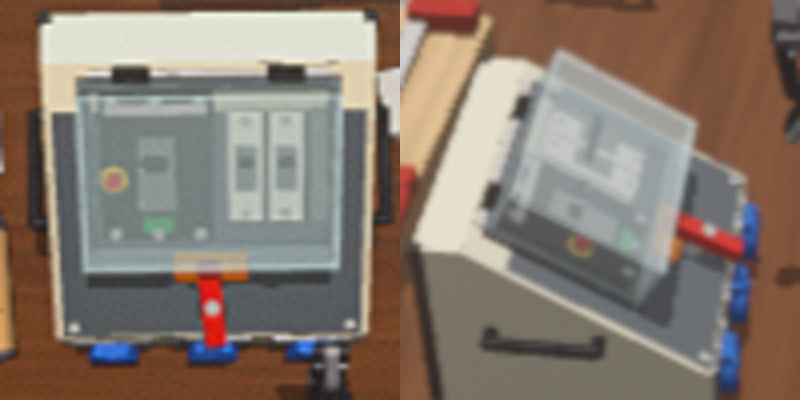

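The cover is shut with the red turnbutton across the tab at (210,310), the lever is up at (157,162), and the gripper is clear.

Emit:
play_rows([
  {"tx":0,"ty":0,"tz":-0.03,"wx":0,"wy":0,"wz":0,"jaw":0},
  {"tx":0,"ty":0,"tz":-0.03,"wx":0,"wy":0,"wz":0,"jaw":0},
  {"tx":0,"ty":0,"tz":-0.03,"wx":0,"wy":0,"wz":0,"jaw":0},
])

```text
t: 15.6
eef_pos: [0.4576, -0.0812, 0.1746]
orientation: [1.955, 1.992, 0.441]
contact_force: [-0.7, -1.0, -0.0]
gripper_width: 0.001
finger_force: 0.0
```

```bash
python3 -c "
from bench import arm
print(arm.job_done())"
```

```text
the job is handed in; nothing more can be done
None
```

I handed the job in at about 15.6 s: the breaker was tripped with the test button and its lever reset, the cover is shut, and the turnbutton stands across the tab in the last pictures; no verdict came back.

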